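# Set the catch tray and inch the forming press to its click

### The job

Get the small forming press ready to run in: draw the empty grey catch tray, which was left too far back, towards the robot until it stands square and central against the low steel stop, with the chute's mouth over its inside, and leave it there. Then, on the sloping operator panel, push the left one (seen from the robot) of the two long black keys just until you feel its click give way, keep it there for about a second without pushing through to the second step, and let it come up again. Press no other key, and do not tip the tray or knock away the tape roll, the pliers or the steel punch.

Things in the scene. Friction and masses are not known exactly. Their poses are not given: they have to be found in the camera images.
- press: Fixed bench-top forming press, 0.45 m high, with an air cylinder on top, to the left of the tray place. Origin on the table where the middle of the tray's underside must finally stand; axes as the tray's when home (x away from the robot, y towards the press housing, z up). Its bed plate and housing begin at y = 190 mm; under the tray place is bare table.
- tray_stop (a point): Top middle of the tray stop's face that looks at the tray (press frame x -69 mm, y 0, z 34 mm; same axes): an upright steel strip 110 mm wide (y), 4 mm thick, 34 mm high, fixed on the table. The home tray's near wall touches it; the tray's rim passes over it.
- chute_mouth (a point): Middle of the lower end of the sheet-steel chute, underside (press frame x -25, y 27, z 88 mm; same axes). The chute is 64 mm wide (x), 30 mm deep, and rises 30 degrees from here towards +y to the housing; it overhangs the left part of the tray place.
- tray: Loose open grey plastic tray, origin at the centre of its underside, x, y along its sides, +x the far one. Walls outside 138 (x) by 118 mm (y), 4 mm thick, 60 mm high; outward rim flange 6 mm wide and high round the top: far edge at x 75 mm, z 54 to 60 mm (can be hooked from behind). 0.3 to 0.54 kg. Starts 80 to 125 mm beyond home along press x, 12 mm off sideways, turned up to 0.2 rad.
- panel: Sloping face of a fixed grey desk console (150 x 200 mm, 45 to 100 mm high). Origin: centre of the face; z: outward normal, tilted 20 deg from vertical towards the operator's (robot's) side; x up the slope, y to the operator's left. Two long black keys, 28 (x) by 64 mm (y), at (-40, 38) and (-40, -38) mm. A knob, display and mushroom stop (22 mm proud) at x 20 to 65 mm.
- inch_key_spot (a point): Point of the panel's face at the centre of the left long key (panel frame x -40, y 38, z 0 mm; same axes). The key sits in a grey screwed collar (37 by 71 mm outside) whose set height varies: the key's top is 9.5 to 16.5 mm above this point when up (where exactly must be felt), 9.5 mm above its collar.
- inch_key (a joint): Travel (m) of the left long key, pressed along -z of the panel; 0 = up, springs back. Two-step snap-dome key: the force rises from 2 N to a peak of about 7.5 N some 2 mm down, drops as it clicks to about 4 N at 4.5 mm, then climbs past 8 N at 6.2 mm, where the second step (full stroke) begins; 12 N at 7 mm, hard stop at 9 mm. Clicked first step: 2.7 to 5.8 mm.
- right_key (a joint): Travel in m of the right long key, 0 = up, top 13 mm proud of the panel, plain spring of 1 N per mm. Not to be pressed.
- small_keys: Row of four fixed flat keys, each 18 by 24 mm and 3 mm proud, in the panel's frame at x = 0, y = 54, 18, -18, -54 mm (origin and axes as the panel's). Not to be pressed.
- tape_roll: Loose roll of brown tape lying flat, 96 mm diameter, 48 mm high, origin at the centre of its underside. Bystander.
- pliers: Loose pliers lying flat behind the console, about 160 mm long along x, 16 mm high, origin under the middle. Bystander.
- spare_punch: Loose steel punch standing upright, 48 mm diameter, 78 mm high, origin under the centre. Bystander.

How it is judged:
By the outcome, as a careful person would: the job done as asked, in the order asked, and still so for the second after the job is handed in, with the robot touching nothing.
It also fails if it takes over 64 s, if anything falls off the work surface, if the arm or the gripper's body presses on something with over 40 N, if the wrist force passes 120 N, or if a joint passes its speed limit or range.

### The arm

A 6-joint arm with a two-finger parallel gripper is mounted at the origin on the work surface. World frame = base frame: x ahead of the robot, y to its left, z up, the work surface at z = 0. Lengths are in m, angles in rad, forces in N, time in s.
With the tool pointing down it reaches from about 0.35 to 0.775 m from the base axis. Payload 7.3 kg.
Tool frame: the origin (TCP) lies on the centre line of the jaws, within the pads' length; the fingertips stand 22 mm ahead of it and the grasp point (between the pads) lies 3 mm ahead of it (manip.nose_length is the distance from the TCP to the fingertips, in m); z points along the fingers, y is the direction in which the jaws open and shut (so a half turn about z gives the same grasp; the last joint's range is limited). The gripper opens to 92 mm and grips with 3 to 60 N. Pads are 19 mm wide; open, the fingers measure 130 mm over their backs; the gripper's body (75 mm by 190 mm) begins 47 mm behind the grasp point.
Start: joints at [-1.455, 0.342, 1.524, -0, 1.275, -0.146], TCP at [0.136, -0.507, 0.249] pointing down, gripper open.
Joint ranges: [-2.53, 2.53], [-0.77, 2.02], [0.04, 2.7], [-1, 4.14], [0.28, 2.66], [-3.11, 3.11]. Speed limits (rad/s): [2.57, 2.57, 3.14, 3.14, 3.14, 3.14].

### API

Orientations are given as a unit quaternion [x, y, z, w].
In Python, from bench import manip, vision, ticket gives the robot as it stands. The module is installed in compiled form; this text tells all that it offers.
- The arm moves only by the tool apply_moves, never from a script. Its argument "increments" is text: rows parted by semicolons, each of 7 numbers parted by spaces: the shift along the tool's x, y, z in mm, then the turn, a rotation vector about the tool's x, y, z in rad, then the opening, from 0 (shut) to 1 (fully open). A call has exactly 5 rows; each row shifts and turns the pose as measured when the row begins, along the tool's axes as they then stand; what a row does not reach is not made up. A row lasts 1/10 s, in which the tool goes at most 50 mm and 8.59 degrees, less where a joint would pass 70% of its speed; a pose out of reach is approached as far as the arm can. A call is refused whole if a number of a shift passes 50 or a number of a turn 0.15, either way. A call with a gripper value outside its range is refused whole. The fingers move at their own pace and stop on an object; "squeeze" is the grip in N (left out, the last holds). Time passes only in rows, so rows that do not move let the fingers close, or fill a call up. It gives the time, the measured TCP pose, the force and the opening at its end, in the units of the state.
- manip.get_state(): the state, without advancing time (a new reading comes with each control period).
- vision.get_image(name): name is "side" or "top"; returns a dict with "color" (400x640x3 uint8, red, green, blue), "depth" (400x640 float32, m along the optical axis (not along the pixel's ray), 0 where there is no reading), "vertical_fov" (degrees; the focal length in pixels is half the picture's height over the tangent of half this angle, whatever the lens; pixels are square), "cx", "cy" (the principal point, pixels), "position" and "attitude" of the camera in the world. Camera axes: x right, y up, looking along -z (the intrinsics and any distortion apply to the point x, -y, -z); pixel columns grow to the right and rows downward; lengths in m; the calibration is good to about 2 mm. A picture is of the moment at which its call begins.
- ticket.job_done(): hands the job in, once; it reports no verdict.
The state is a dict: "time": time; "q": joint angles; "joint_vel": joint speeds; "tau": joint torques, N m; "tool_pos": TCP position; "ee_rot": TCP orientation; "contact_force": force on the tool from outside, world axes, zero at the start; "moment": the same for the moment, N m; "opening": opening from 0.0 (shut) to 1.0 (fully open).
Only numpy, scipy, OpenCV 4.12 (cv2) and the standard library are available. Lean on these libraries where they do the work, as an engineer would, in place of code of your own. Each camera call takes 0.05 s, during which the arm holds its last target.

## Working session

There is one attempt and no reset: what is moved stays moved. The work goes in short steps, Python scripts to look and compute and a tool call to move; the robot and the scene stay as the last step left them, time stands still between calls to the robot, and variables do not carry over. Pictures are saved under pics/ and viewed, and the job is handed in when it is done.

Besides the shell and the picture viewer there is one more tool, called after "Request:" as name(argument=value, ...), one argument or row to a line, values as JSON. apply_moves: Moves the arm, as the interface text tells. Its arguments: {"type":"object","properties":{"increments":{"type":"string"},"squeeze":{"type":"number"}},"required":["increments"]}

```bash
mkdir -p pics
cat > h.py <<'E'
import numpy as np, cv2
from bench import manip, vision, ticket
from scipy.spatial.transform import Rotation as R
def grab(n):
    im=vision.get_image(n); np.savez(n+'.npz',**im); return im
def load(n): 
    d=np.load(n+'.npz'); return {k:d[k] for k in d.files}
def K(im):
    h,w=im['depth'].shape; f=h/2/np.tan(np.radians(float(im['vertical_fov']))/2); return f,float(im['cx']),float(im['cy'])
def cloud(im):
    f,cx,cy=K(im); h,w=im['depth'].shape
    u,v=np.meshgrid(np.arange(w),np.arange(h)); d=im['depth']
    p=np.stack([(u-cx)/f*d,-(v-cy)/f*d,-d],-1)
    return p@R.from_quat(im['attitude']).as_matrix().T+im['position']
def proj(im,P):
    f,cx,cy=K(im); c=(np.asarray(P)-im['position'])@R.from_quat(im['attitude']).as_matrix()
    return np.stack([cx+f*c[...,0]/-c[...,2],cy-f*c[...,1]/-c[...,2]],-1)
E
python3 - <<'E'
from h import *
for n in ['side','top']:
    im=grab(n); cv2.imwrite(f'pics/{n}0.png',im['color'][...,::-1])
    print({k:v for k,v in im.items() if k not in('color','depth')}, (im['depth']==0).mean())
print(manip.get_state(), manip.nose_length)
E
```

```text
{'vertical_fov': 55.04049658653436, 'cx': 316.3090041199469, 'cy': 198.12059932355686, 'position': array([ 0.47489154, -0.66019836,  0.49286302]), 'attitude': array([ 0.46210018, -0.03246519, -0.06812237,  0.88361121])} 0.00410546875
{'vertical_fov': 54.890417323916736, 'cx': 320.67386817426376, 'cy': 202.3108234614421, 'position': array([ 0.36053172, -0.11670726,  1.00661962]), 'attitude': array([-0.06912128,  0.05867166,  0.7094944 , -0.69885448])} 0.00393359375
{'time': 0.1, 'q': array([-1.45504358e+00,  3.42623459e-01,  1.52493042e+00, -2.77471146e-05,
        1.27538437e+00, -1.46009158e-01]), 'joint_vel': array([ 6.69846678e-04, -6.13847275e-04, -2.14145711e-03,  5.71978242e-05,
        5.02975790e-04,  5.46554448e-04]), 'tau': array([ 3.26931789e-03, -4.31999981e+01, -2.44696480e+01,  7.18645309e-02,
        5.25353872e-02, -6.21376989e-05]), 'tool_pos': array([ 0.1358311 , -0.50677769,  0.24812668]), 'ee_rot': array([ 9.91446555e-01,  1.30511593e-01, -3.09056462e-06, -6.72918019e-04]), 'contact_force': array([0.87790714, 0.41867851, 0.56884927]), 'moment': array([0.00624094, 0.04841252, 0.01019701]), 'opening': 0.9962445250826738} 0.022
```

View pics/side0.png

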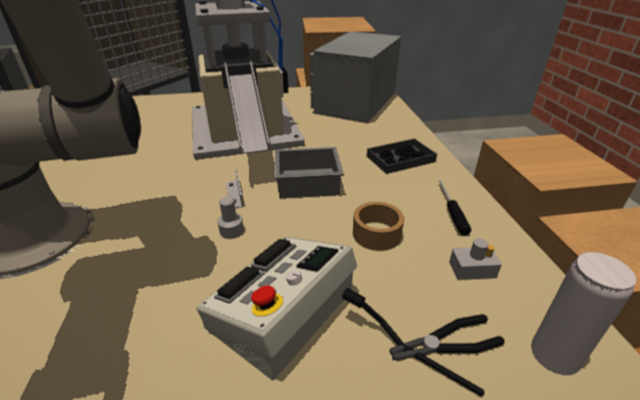

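View pics/top0.png

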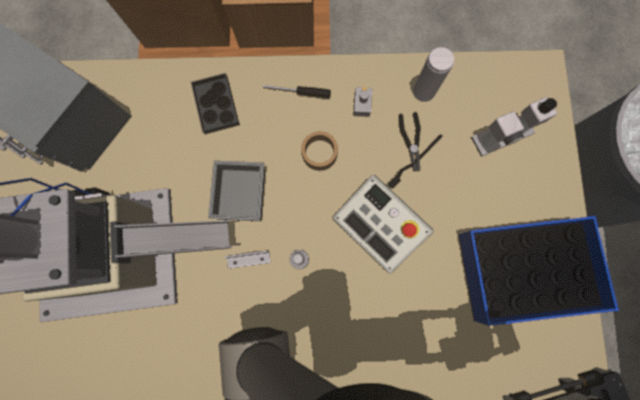

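The side view shows the tray at about (308,172), the stop at (235,188), the punch at (230,215), the console at (280,290) and the tape at (378,225). In the top view they are at: tray (237,190), stop (248,260), chute mouth (230,236), punch (299,259), console (383,222), tape (320,150). Next I'll measure them.

Run:
```python
from h import *
for n,(r0,r1,c0,c1) in {'top':(140,290,190,440),'side':(130,370,180,460)}.items():
    im=load(n); c=im['color'][r0:r1,c0:c1,::-1]; cv2.imwrite(f'pics/{n}crop.png',cv2.resize(c,None,fx=3 if n=='top' else 2.4,fy=3 if n=='top' else 2.4,interpolation=cv2.INTER_CUBIC))
im=load('top'); P=cloud(im)
for nm,(u,v) in dict(t1=(260,140),t2=(400,290),t3=(200,140),t4=(290,220),trayrimTL=(215,164),rimTR=(264,163),rimBL=(210,217),rimBR=(261,219),floor=(238,190),stopL=(230,260),stopR=(268,257),chuteR=(229,228),chuteB=(229,248),punch=(299,258),tape=(320,134),panel=(383,195),panel2=(345,215),panel3=(390,265),key1=(358,222),key2=(380,247)).items(): print(nm,u,v,P[v,u].round(4))
s=load('side');Q=cloud(s)
for nm,(u,v) in dict(table=(330,215),t2=(180,250),t3=(420,300)).items(): print(nm,Q[v,u].round(4))
```

```text
t1 260 140 [7.213e-01 6.110e-02 6.000e-04]
t2 400 290 [ 0.3146 -0.3023 -0.0035]
t3 200 140 [7.245e-01 2.266e-01 7.000e-04]
t4 290 220 [ 0.4986 -0.0215  0.0008]
trayrimTL 215 164 [0.6374 0.1645 0.0619]
rimTR 264 163 [0.6557 0.0492 0.0008]
rimBL 210 217 [0.5012 0.1727 0.0598]
rimBR 261 219 [ 0.5028  0.0556 -0.0014]
floor 238 190 [0.5813 0.1175 0.0035]
stopL 230 260 [0.3964 0.1339 0.0023]
stopR 268 257 [0.4025 0.0346 0.0073]
chuteR 229 228 [ 0.4802  0.1399 -0.0016]
chuteB 229 248 [0.4212 0.1139 0.0951]
punch 299 258 [ 0.3961 -0.0504  0.0777]
tape 320 134 [ 0.7181 -0.1044  0.0469]
panel 383 195 [ 0.5419 -0.254   0.0998]
panel2 345 215 [ 0.501  -0.1639  0.0587]
panel3 390 265 [ 0.377  -0.2706  0.0533]
key1 358 222 [ 0.4804 -0.1939  0.0791]
key2 380 247 [ 0.4199 -0.2458  0.0697]
table [ 0.5983 -0.0234 -0.0015]
t2 [ 0.2989 -0.0884  0.0005]
t3 [ 7.016e-01 -2.721e-01 -2.000e-04]
```

View pics/topcrop.png

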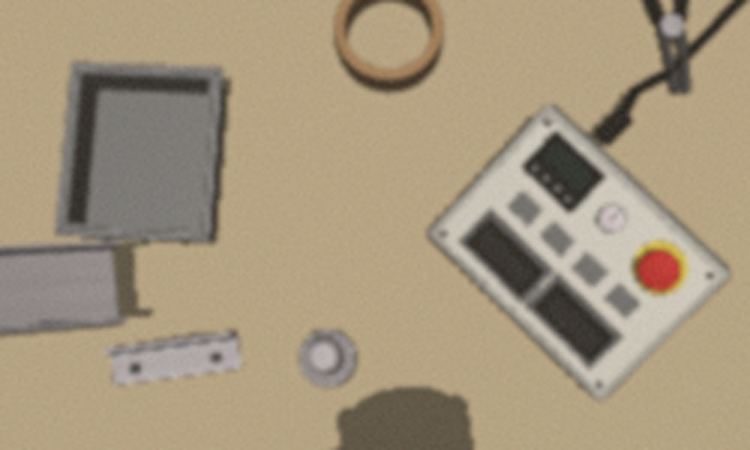

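View pics/sidecrop.png

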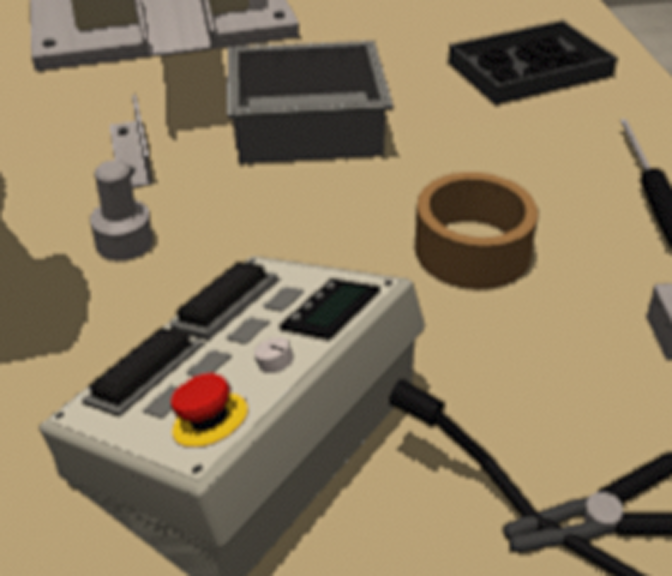

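Run:
```python
from h import *
out=[]
for n in ['top','side']:
    im=load(n);P=cloud(im).reshape(-1,3);d=im['depth'].ravel()>0
    def sel(a,b,c,e,z0,z1): 
        m=d&(P[:,0]>a)&(P[:,0]<b)&(P[:,1]>c)&(P[:,1]<e)&(P[:,2]>z0)&(P[:,2]<z1); return P[m]
    # tray rim
    for nm,q in dict(rim=sel(.45,.68,.02,.2,.052,.068),stopz=sel(.36,.45,0,.18,.02,.045),chuteend=sel(.38,.5,.09,.16,.075,.13),punch=sel(.34,.44,-.1,0,.065,.09),tape=sel(.62,.78,-.2,-.04,.04,.055)).items():
        if len(q)<5: print(n,nm,len(q)); continue
        r=cv2.minAreaRect((q[:,:2]*1000).astype(np.float32)); print(n,nm,len(q),'z',q[:,2].mean().round(4),q[:,2].max().round(4),'rect',[np.round(x,1) for x in r], 'min',q.min(0).round(4),'max',q.max(0).round(4))
```

```text
top rim 903 z 0.0598 0.0653 rect [array([569.6, 109.9]), array([131. , 150.2]), np.float64(86.5)] min [0.4916 0.0416 0.052 ] max [0.6462 0.1787 0.0653]
top stopz 84 z 0.0329 0.0374 rect [array([409.9,  87.6]), array([  4. , 108.6]), np.float64(6.9)] min [0.4028 0.0337 0.0201] max [0.4166 0.1415 0.0374]
top chuteend 562 z 0.1052 0.1299 rect [array([450.2, 134.7]), array([64.3, 57. ]), np.float64(8.1)] min [0.4157 0.1023 0.0893] max [0.4853 0.16   0.1299]
top punch 110 z 0.077 0.0823 rect [array([395.1, -46.4]), array([26.1, 26.2]), np.float64(89.3)] min [ 0.382  -0.0595  0.0672] max [ 0.4082 -0.0333  0.0823]
top tape 421 z 0.0477 0.0527 rect [array([ 677.7, -101. ]), array([93.8, 94.1]), np.float64(42.7)] min [ 0.6303 -0.1482  0.0403] max [ 0.7251 -0.0544  0.0527]
side rim 790 z 0.0582 0.0618 rect [array([568.4, 107.5]), array([133.5, 148.7]), np.float64(86.4)] min [0.4901 0.0378 0.0521] max [0.6461 0.1771 0.0618]
side stopz 64 z 0.0318 0.0359 rect [array([408.7,  82.2]), array([  3.9, 109.8]), np.float64(6.7)] min [0.4005 0.0278 0.02  ] max [0.4164 0.1368 0.0359]
side chuteend 583 z 0.104 0.1297 rect [array([449.1, 133.3]), array([64.1, 59.7]), np.float64(6.5)] min [0.4143 0.1002 0.0874] max [0.4832 0.16   0.1297]
side punch 161 z 0.0744 0.0799 rect [array([394.5, -50.9]), array([26.4, 24.7]), np.float64(30.7)] min [ 0.3808 -0.063   0.065 ] max [ 0.4077 -0.0377  0.0799]
side tape 677 z 0.046 0.0495 rect [array([ 676.9, -103.8]), array([96. , 93.3]), np.float64(76.4)] min [ 0.6288 -0.1521  0.0401] max [ 0.7246 -0.0557  0.0495]
```

```bash
cat > panel.py <<'E'
from h import *
for n in ['top','side']:
    im=load(n);P=cloud(im);c=im['color'].astype(int)
    m=(P[...,0]>.33)&(P[...,0]<.62)&(P[...,1]>-.36)&(P[...,1]<-.13)&(P[...,2]>.035)&(P[...,2]<.125)&(im['depth']>0)
    # whitish face
    face=m&(c.min(-1)>(120 if n=='top' else 110))
    Q=P[face]
    rng=np.random.default_rng(0);best=None
    for _ in range(400):
        a=Q[rng.choice(len(Q),3,False)];nn=np.cross(a[1]-a[0],a[2]-a[0]);l=np.linalg.norm(nn)
        if l<1e-6: continue
        nn/=l; nn*=np.sign(nn[2])
        if nn[2]<.8: continue
        k=(abs((Q-a[0])@nn)<.002).sum()
        if best is None or k>best[0]: best=(k,nn,a[0])
    k,nn,a=best; I=Q[abs((Q-a)@nn)<.003]; ce=I.mean(0); nn=np.linalg.svd(I-ce)[2][2]; nn*=np.sign(nn[2])
    print(n,len(Q),k,'normal',nn.round(4),'tilt',np.degrees(np.arccos(nn[2])).round(2),'yaw of upslope',np.arctan2(-nn[1],-nn[0]).round(4))
    yaw=np.arctan2(-nn[1],-nn[0])
    # all points close to plane (incl dark small keys): footprint rectangle in plane axes
    def frame(yaw):
        x=np.array([np.cos(yaw),np.sin(yaw),0]);x-=nn*(x@nn);x/=np.linalg.norm(x);return x,np.cross(nn,x)
    x,y=frame(yaw)
    A=P[m]; h=(A-ce)@nn; F=A[abs(h)<.003]; 
    uv=np.stack([(F-ce)@x,(F-ce)@y],1)*1000
    r=cv2.minAreaRect(uv.astype(np.float32)); print(' face rect',[np.round(t,2) for t in r])
    B=(r[0][0]*x+r[0][1]*y)/1000+ce; ang=r[2]; ang=(ang+45)%90-45
    xr=x*np.cos(np.radians(ang))+y*np.sin(np.radians(ang)); yr=np.cross(nn,xr)
    print(' origin',B.round(4),'x',xr.round(4),'y',yr.round(4),'yaw',np.arctan2(xr[1],xr[0]).round(4))
    loc=np.stack([(P-B)@xr,(P-B)@yr,(P-B)@nn],-1)*1000
    dark=m&(c.max(-1)<75)&(abs(loc[...,0]+40)<25)&(loc[...,2]>4)
    for s in (1,-1):
        d=loc[dark&(s*loc[...,1]>3)]
        t=d[:,2]>np.median(d[:,2])-2
        print(' key',s,len(d),'med z',np.median(d[:,2]).round(2),cv2.minAreaRect(d[t][:,:2].astype(np.float32)), d[t].mean(0).round(1))
    print(' key spot',(B-.04*xr+.038*yr).round(4))
    mm=m&(loc[...,2]>15)&(loc[...,0]>0); print(' stop',loc[mm].mean(0).round(1) if mm.any() else None)
E
python3 panel.py
```

```text
top 3233 2216 normal [-0.2436  0.2451  0.9384] tilt 20.21 yaw of upslope -0.7885
 face rect [array([-5.11,  4.42]), array([198.91, 149.52]), np.float64(89.66)]
 origin [ 0.4745 -0.2496  0.0728] x [ 0.6573 -0.6698  0.3455] y [0.7132 0.701  0.002 ] yaw -0.7948
 key 1 283 med z 15.28 ((-38.611175537109375, 38.492671966552734), (61.649620056152344, 26.456239700317383), 89.14038848876953) [-39.1  37.8  15.6]
 key -1 289 med z 12.67 ((-39.494476318359375, -37.80638885498047), (26.07594108581543, 60.77992630004883), 0.817467451095581) [-39.3 -38.1  13.1]
 key spot [ 0.4754 -0.1962  0.0591]
 stop [ 40.4 -54.8  20.7]
side 3841 3613 normal [-0.2349  0.2405  0.9418] tilt 19.65 yaw of upslope -0.7971
 face rect [array([-20.89,  21.12]), array([199.62, 150.12]), np.float64(89.99)]
 origin [ 0.4736 -0.2526  0.0732] x [ 0.658  -0.6738  0.3362] y [0.7154 0.6987 0.    ] yaw -0.7972
 key 1 491 med z 14.45 ((-38.70771026611328, 36.0483512878418), (61.889060974121094, 28.217466354370117), 87.5635757446289) [-38.2  34.5  14.9]
 key -1 570 med z 11.81 ((-39.97045135498047, -38.076229095458984), (27.346376419067383, 63.8926887512207), 0.4996201694011688) [-37.9 -40.3  12.1]
 key spot [ 0.4745 -0.1991  0.0597]
 stop [ 42.5 -58.1  20.4]
```

```bash
cat >> h.py <<'E'
def down(yaw_y):  # tool pointing down, jaw axis (tool y) at world yaw
    y=np.array([np.cos(yaw_y),np.sin(yaw_y),0]);z=np.array([0,0,-1.]);return R.from_matrix(np.stack([np.cross(y,z),y,z],1))
def plan(tp,tr,op,step=45,dang=.13,nmax=None):
    s=manip.get_state();p=np.array(s['tool_pos']);r=R.from_quat(s['ee_rot']);tp=np.asarray(tp,float)
    v=(tr*r.inv()).as_rotvec();D=np.linalg.norm(tp-p)*1000
    n=max(1,int(np.ceil(max(D/step,np.linalg.norm(v)/dang))))
    print('t',round(s['time'],2),'pos',p.round(4),'dist',round(D,1),'ang',np.linalg.norm(v).round(4),'rows',n,'F',np.round(s['contact_force'],1),'op',round(s['opening'],3))
    rows=[]
    for i in range(n):
        a=R.from_rotvec(v*i/n)*r; d=a.inv().apply((tp-p)/n)*1000; w=a.inv().apply(v/n)
        rows.append(' '.join(f'{x:.1f}' for x in d)+' '+' '.join(f'{x:.3f}' for x in w)+f' {op}')
    while len(rows)%5: rows.append(f'0 0 0 0 0 0 {op}')
    for i in range(0,len(rows),5): print('; '.join(rows[i:i+5]))
E
python3 - <<'E'
from h import *
plan([.637,.0765,.25],down(-.061),1)
E
```

```text
t 0.1 pos [ 0.1358 -0.5068  0.2481] dist 769.0 ang 1.248 rows 18 F [0.9 0.4 0.6] op 0.996
35.3 -24.1 -0.1 -0.000 -0.000 -0.069 1; 36.9 -21.6 -0.1 -0.000 -0.000 -0.069 1; 38.3 -19.0 -0.1 -0.000 -0.000 -0.069 1; 39.5 -16.3 -0.1 -0.000 -0.000 -0.069 1; 40.5 -13.5 -0.1 -0.000 -0.000 -0.069 1
41.4 -10.7 -0.1 -0.000 -0.000 -0.069 1; 42.0 -7.8 -0.1 -0.000 -0.000 -0.069 1; 42.4 -4.9 -0.1 -0.000 -0.000 -0.069 1; 42.7 -1.9 -0.1 -0.000 -0.000 -0.069 1; 42.7 1.1 -0.1 -0.000 -0.000 -0.069 1
42.5 4.0 -0.1 -0.000 -0.000 -0.069 1; 42.2 7.0 -0.1 -0.000 -0.000 -0.069 1; 41.6 9.9 -0.1 -0.000 -0.000 -0.069 1; 40.8 12.7 -0.1 -0.000 -0.000 -0.069 1; 39.8 15.5 -0.1 -0.000 -0.000 -0.069 1
38.6 18.2 -0.1 -0.000 -0.000 -0.069 1; 37.3 20.9 -0.1 -0.000 -0.000 -0.069 1; 35.7 23.4 -0.1 -0.000 -0.000 -0.069 1; 0 0 0 0 0 0 1; 0 0 0 0 0 0 1
```

Request:
apply_moves(
  increments="35 -24 0 0 0 -0.069 1; 37 -22 0 0 0 -0.069 1; 38 -19 0 0 0 -0.069 1; 40 -16 0 0 0 -0.069 1; 41 -14 0 0 0 -0.069 1",
)

```text
time: 0.6
tool_pos: [0.2756, -0.3415, 0.2456]
ee_rot: [0.954, 0.3, -0.0, -0.002]
contact_force: [0.5, -0.1, 0.0]
opening: 1.001
```

Request:
apply_moves(
  increments="41 -11 0 0 0 -0.069 1; 42 -8 0 0 0 -0.069 1; 42 -5 0 0 0 -0.069 1; 43 -2 0 0 0 -0.069 1; 43 1 0 0 0 -0.069 1",
)

```text
time: 1.1
tool_pos: [0.4167, -0.1698, 0.2453]
ee_rot: [0.885, 0.465, -0.0, -0.003]
contact_force: [0.7, -1.0, 1.3]
opening: 1.0
```

Request:
apply_moves(
  increments="42 4 0 0 0 -0.069 1; 42 7 0 0 0 -0.069 1; 42 10 0 0 0 -0.069 1; 41 13 0 0 0 -0.069 1; 40 15 0 0 0 -0.069 1",
)

```text
time: 1.6
tool_pos: [0.5565, 0.0037, 0.2444]
ee_rot: [0.787, 0.617, -0.001, -0.004]
contact_force: [0.4, -1.1, 0.2]
opening: 0.998
```

Run:
```python
from h import *
plan([.637,.0765,.15],down(-.061),1)
```

```text
t 1.6 pos [0.5565 0.0037 0.2444] dist 143.9 ang 0.181 rows 4 F [ 0.4 -1.1  0.2] op 0.998
22.4 15.3 23.6 -0.002 -0.001 -0.045 1; 21.7 16.3 23.6 -0.002 -0.001 -0.045 1; 21.0 17.2 23.6 -0.002 -0.001 -0.045 1; 20.2 18.1 23.6 -0.002 -0.001 -0.045 1; 0 0 0 0 0 0 1
```

Tracking is tight, so I'll carry on and then look.

Request:
apply_moves(
  increments="22 15 24 -0.002 -0.001 -0.045 1; 22 16 24 -0.002 -0.001 -0.045 1; 21 17 24 -0.002 -0.001 -0.045 1; 20 18 24 -0.002 -0.001 -0.045 1; 0 0 0 0 0 0 1",
)

```text
time: 2.1
tool_pos: [0.6403, 0.0857, 0.1426]
ee_rot: [0.723, 0.691, 0.001, 0.0]
contact_force: [-1.0, -0.1, -0.3]
opening: 0.999
```

Run:
```python
from h import *
plan([.637,.0765,.057],down(-.061),1,step=25)
im=grab('side');cv2.imwrite('pics/side1.png',im['color'][...,::-1])
```

```text
t 2.1 pos [0.6403 0.0857 0.1426] dist 86.2 ang 0.0154 rows 4 F [-1.  -0.1 -0.3] op 0.999
-2.3 -0.7 21.4 0.000 -0.000 0.004 1; -2.3 -0.7 21.4 0.000 -0.000 0.004 1; -2.3 -0.7 21.4 0.000 -0.000 0.004 1; -2.3 -0.7 21.4 0.000 -0.000 0.004 1; 0 0 0 0 0 0 1
```

View pics/side1.png

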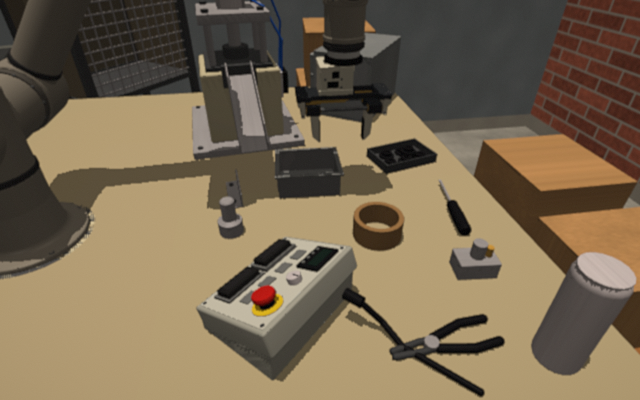

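The side view shows the open fingers, at (317,125) and (366,125), straddling the far wall at column 341. I'll descend and grip.

Request:
apply_moves(
  increments="-2.3 -0.7 22 0 0 0.004 1; -2.3 -0.7 22 0 0 0.004 1; -2.3 -0.7 22 0 0 0.004 1; -2.3 -0.7 20 0 0 0.004 1; 0 0 0 0 0 0 1",
)

```text
time: 2.65
tool_pos: [0.6372, 0.0716, 0.0621]
ee_rot: [0.731, 0.682, 0.003, 0.004]
contact_force: [-0.4, 0.2, 0.3]
opening: 0.998
```

Request:
apply_moves(
  increments="0 0 0 0 0 0 0.4; 0 0 0 0 0 0 0.3; 0 0 0 0 0 0 0.2; 0 0 0 0 0 0 0; 0 0 0 0 0 0 0",
  squeeze=12,
)

```text
time: 3.15
tool_pos: [0.6397, 0.0704, 0.0691]
ee_rot: [0.732, 0.681, 0.006, 0.007]
contact_force: [-0.6, 0.6, 0.7]
opening: 0.617
```

Run:
```python
from h import *
plan([.637,.0765,.057],down(-.061),1,step=25)
im=grab('side');c=im['color'][90:260,180:460,::-1];cv2.imwrite('pics/side2.png',cv2.resize(c,None,fx=2.8,fy=2.8))
```

```text
t 3.15 pos [0.6397 0.0704 0.0691] dist 13.8 ang 0.021 rows 1 F [-0.6  0.6  0.7] op 0.617
5.9 -3.3 12.0 0.018 0.001 -0.010 1; 0 0 0 0 0 0 1; 0 0 0 0 0 0 1; 0 0 0 0 0 0 1; 0 0 0 0 0 0 1
```

View pics/side2.png

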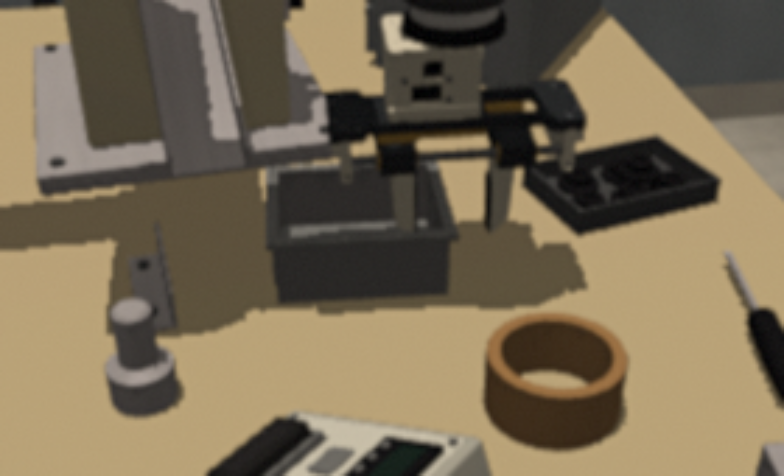

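Request:
apply_moves(
  increments="6 -3.3 12 0.018 0.001 -0.01 0.4; 0 0 0 0 0 0 0.4; 0 0 0 0 0 0 0.4; 0 0 0 0 0 0 0.4; 0 0 0 0 0 0 0.4",
)

```text
time: 3.7
tool_pos: [0.6364, 0.0777, 0.0553]
ee_rot: [0.728, 0.686, -0.001, -0.001]
contact_force: [0.5, -0.2, -0.5]
opening: 0.402
```

Run:
```python
from h import *
plan([.637,.0765,.057],down(-.061),0,step=25)
print(manip.get_state()['joint_vel'].round(4))
```

```text
t 3.7 pos [0.6364 0.0777 0.0553] dist 2.2 ang 0.003 rows 1 F [ 0.5 -0.2 -0.5] op 0.402
-1.1 0.6 -1.7 -0.003 -0.000 0.001 0; 0 0 0 0 0 0 0; 0 0 0 0 0 0 0; 0 0 0 0 0 0 0; 0 0 0 0 0 0 0
[ 0.0016  0.0027  0.002  -0.0002  0.0012  0.0009]
```

Request:
apply_moves(
  increments="-1 0.6 -1.7 -0.003 0 0.001 0; 0 0 0 0 0 0 0; 0 0 0 0 0 0 0; 0 0 0 0 0 0 0; 0 0 0 0 0 0 0",
  squeeze=12,
)

```text
time: 4.2
tool_pos: [0.6373, 0.0763, 0.0575]
ee_rot: [0.728, 0.685, 0.001, 0.0]
contact_force: [0.8, 0.5, -1.1]
opening: 0.107
```

Run:
```python
from h import *
plan([.637,.0765,.057],down(-.061),0,step=25)
for n in ['side','top']:
    im=grab(n)
    c=im['color'][90:260,180:460,::-1] if n=='side' else im['color'][130:290,170:400,::-1];cv2.imwrite(f'pics/{n}3.png',cv2.resize(c,None,fx=2.8,fy=2.8))
```

```text
t 4.2 pos [0.6373 0.0763 0.0575] dist 0.6 ang 0.0014 rows 1 F [ 0.8  0.5 -1.1] op 0.107
0.2 -0.3 0.5 0.001 -0.000 -0.000 0; 0 0 0 0 0 0 0; 0 0 0 0 0 0 0; 0 0 0 0 0 0 0; 0 0 0 0 0 0 0
```

View pics/side3.png

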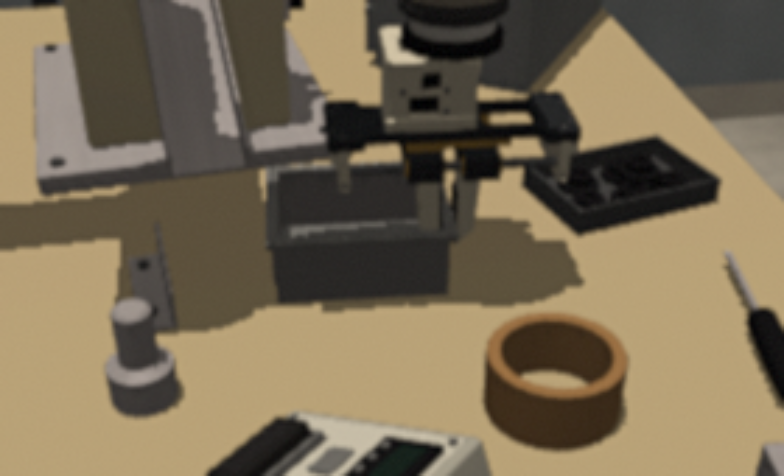

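View pics/top3.png

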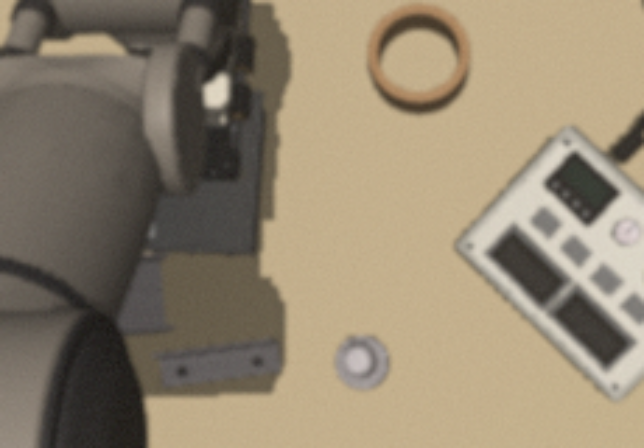

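Opening is 0.107 × 92 ≈ 9.8 mm, so the rim is held. The side view shows the pads on the far wall at crop (445,210). Next I drag and turn the tray to about 6 mm short of the stop.

Run:
```python
from h import *
plan([.5586,.0745,.0572],down(.119),0,step=9)
```

```text
t 4.3 pos [0.6373 0.0763 0.0575] dist 78.7 ang 0.1801 rows 9 F [ 0.4 -0.4 -0.5] op 0.11
-0.7 -8.7 0.0 0.000 -0.000 -0.020 0; -0.6 -8.7 0.0 0.000 -0.000 -0.020 0; -0.4 -8.7 0.0 0.000 -0.000 -0.020 0; -0.2 -8.7 0.0 0.000 -0.000 -0.020 0; -0.0 -8.7 0.0 0.000 -0.000 -0.020 0
0.1 -8.7 0.0 0.000 -0.000 -0.020 0; 0.3 -8.7 0.0 0.000 -0.000 -0.020 0; 0.5 -8.7 0.0 0.000 -0.000 -0.020 0; 0.7 -8.7 0.0 0.000 -0.000 -0.020 0; 0 0 0 0 0 0 0
```

Request:
apply_moves(
  increments="-0.7 -8.7 0 0 0 -0.02 0; -0.6 -8.7 0 0 0 -0.02 0; -0.4 -8.7 0 0 0 -0.02 0; -0.2 -8.7 0 0 0 -0.02 0; 0 -8.7 0 0 0 -0.02 0",
)

```text
time: 4.8
tool_pos: [0.5918, 0.0754, 0.0578]
ee_rot: [0.691, 0.723, 0.002, 0.002]
contact_force: [2.1, 0.6, -0.5]
opening: 0.108
```

Run:
```python
from h import *
plan([.5586,.0745,.0572],down(.119),0,step=9)
```

```text
t 4.8 pos [0.5918 0.0754 0.0578] dist 33.2 ang 0.0731 rows 4 F [ 2.1  0.6 -0.5] op 0.108
0.2 -8.3 0.1 0.001 -0.000 -0.018 0; 0.3 -8.3 0.1 0.001 -0.000 -0.018 0; 0.5 -8.3 0.1 0.001 -0.000 -0.018 0; 0.6 -8.3 0.1 0.001 -0.000 -0.018 0; 0 0 0 0 0 0 0
```

Request:
apply_moves(
  increments="0.2 -8.3 0.1 0.001 0 -0.018 0; 0.3 -8.3 0.1 0.001 0 -0.018 0; 0.5 -8.3 0.1 0.001 0 -0.018 0; 0.6 -6 0.1 0.001 0 -0.018 0; 0 0 0 0 0 0 0",
)

```text
time: 5.3
tool_pos: [0.5562, 0.0748, 0.0575]
ee_rot: [0.661, 0.75, 0.0, -0.0]
contact_force: [0.9, 1.7, -0.6]
opening: 0.106
```

Run:
```python
from h import *
plan([.5526,.0738,.0572],down(.119),0,step=3)
for n in ['side']:
    im=grab(n)
    c=im['color'][90:260,180:460,::-1] if n=='side' else im['color'][130:290,170:400,::-1];cv2.imwrite(f'pics/{n}4.png',cv2.resize(c,None,fx=2.8,fy=2.8))
    P=cloud(im).reshape(-1,3);d=im['depth'].ravel()>0
    def sel(a,b,c,e,z0,z1):
        return P[d&(P[:,0]>a)&(P[:,0]<b)&(P[:,1]>c)&(P[:,1]<e)&(P[:,2]>z0)&(P[:,2]<z1)]
    q=sel(.38,.58,.0,.06,.051,.064); w=sel(.40,.58,.0,.06,.01,.05)
    print(len(q),cv2.minAreaRect((q[:,:2]*1000).astype(np.float32)),len(w),cv2.minAreaRect((w[:,:2]*1000).astype(np.float32)))
    # right wall line
    v=w[(w[:,0]>.43)]; 
    print(np.polyfit(v[:,0],v[:,1],1), q.min(0),q.max(0))
```

```text
t 5.3 pos [0.5562 0.0748 0.0575] dist 3.8 ang 0.0071 rows 2 F [ 0.9  1.7 -0.6] op 0.106
-0.3 -1.9 0.2 -0.000 -0.000 0.004 0; -0.3 -1.9 0.2 -0.000 -0.000 0.004 0; 0 0 0 0 0 0 0; 0 0 0 0 0 0 0; 0 0 0 0 0 0 0
389 ((487.72857666015625, 46.79615783691406), (149.19140625, 41.28746795654297), 6.4117231369018555) 1019 ((482.3048400878906, 36.0277214050293), (32.17412185668945, 147.29592895507812), 85.23048400878906)
[ 0.12496052 -0.02611814] [0.41180947 0.0184639  0.05110672] [0.56305159 0.05999741 0.06167417]
```

View pics/side4.png

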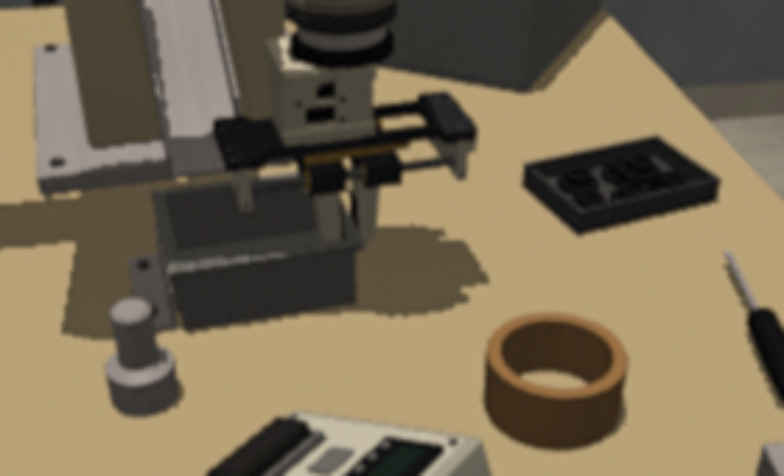

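The tray is now turned to about 0.12 rad, just short of the stop (its near rim is at crop (165,265)). I'll creep up to contact.

Request:
apply_moves(
  increments="-0.3 -1.9 0.2 0 0 0.004 0; -0.3 -1.9 0.2 0 0 0.003 0; 0 -1 0 0 0 0 0; 0 -1 0 0 0 0 0; 0 0 0 0 0 0 0",
)

```text
time: 5.85
tool_pos: [0.5527, 0.0733, 0.0576]
ee_rot: [0.664, 0.747, 0.002, 0.001]
contact_force: [1.9, 0.7, -0.8]
opening: 0.11
```

Run:
```python
from h import *
plan([.5526,.0738,.0572],down(.119),0,step=3)
```

```text
t 5.85 pos [0.5527 0.0733 0.0576] dist 0.7 ang 0.0042 rows 1 F [ 1.9  0.7 -0.8] op 0.11
0.5 -0.1 0.4 0.004 -0.000 -0.002 0; 0 0 0 0 0 0 0; 0 0 0 0 0 0 0; 0 0 0 0 0 0 0; 0 0 0 0 0 0 0
```

Request:
apply_moves(
  increments="0.3 -2 0.3 0 0 0 0; 0 -2 0 0 0 0 0; 0 -2 0 0 0 0 0; 0 0 0 0 0 0 0; 0 0 0 0 0 0 0",
)

```text
time: 6.35
tool_pos: [0.5523, 0.0735, 0.0592]
ee_rot: [0.664, 0.747, 0.006, 0.006]
contact_force: [2.2, 0.6, -1.0]
opening: 0.11
```

Run:
```python
from h import *
plan([.5526,.0738,.0572],down(.119),0,step=3)
```

```text
t 6.35 pos [0.5523 0.0735 0.0592] dist 2.0 ang 0.0177 rows 1 F [ 2.2  0.6 -1. ] op 0.11
0.3 0.3 2.0 0.018 0.000 -0.002 0; 0 0 0 0 0 0 0; 0 0 0 0 0 0 0; 0 0 0 0 0 0 0; 0 0 0 0 0 0 0
```

Request:
apply_moves(
  increments="0 0 1.5 0.015 0 0 0; 0 0 0 0 0 0 0; 0 0 0 0 0 0 0.3; 0 0 0 0 0 0 0.3; 0 0 0 0 0 0 0.3",
)

```text
time: 6.85
tool_pos: [0.5505, 0.0732, 0.0566]
ee_rot: [0.664, 0.747, -0.001, -0.001]
contact_force: [-0.1, 0.3, 0.2]
opening: 0.286
```

Run:
```python
from h import *
plan([.5526,.0738,.16],down(.119),0.35,step=20)
im=grab('side');cv2.imwrite('pics/side5.png',cv2.resize(im['color'][90:260,180:460,::-1],None,fx=2.8,fy=2.8))
```

```text
t 6.85 pos [0.5505 0.0732 0.0566] dist 103.5 ang 0.0039 rows 6 F [-0.1  0.3  0.2] op 0.286
0.1 0.3 -17.2 -0.001 0.000 -0.000 0.35; 0.1 0.3 -17.2 -0.001 0.000 -0.000 0.35; 0.1 0.3 -17.2 -0.001 0.000 -0.000 0.35; 0.1 0.3 -17.2 -0.001 0.000 -0.000 0.35; 0.1 0.3 -17.2 -0.001 0.000 -0.000 0.35
0.1 0.3 -17.2 -0.001 0.000 -0.000 0.35; 0 0 0 0 0 0 0.35; 0 0 0 0 0 0 0.35; 0 0 0 0 0 0 0.35; 0 0 0 0 0 0 0.35
```

View pics/side5.png

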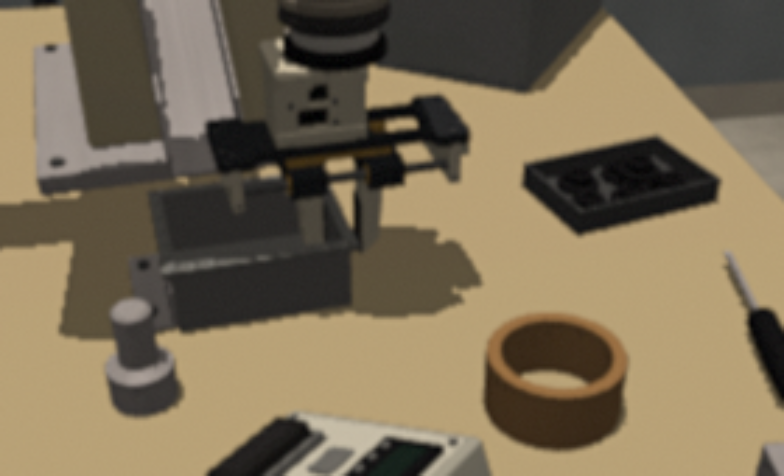

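Request:
apply_moves(
  increments="0 0.3 -15 0 0 0 0.3; 0 0.3 -20 0 0 0 0.3; 0 0 -25 0 0 0 0.3; 0 0 -25 0 0 0 0.3; 0 0 -25 0 0 0 0.3",
)

```text
time: 7.4
tool_pos: [0.5474, 0.0731, 0.1655]
ee_rot: [0.664, 0.747, -0.006, -0.006]
contact_force: [-0.0, 0.3, -0.1]
opening: 0.301
```

```bash
cat >> h.py <<'E'
PO=np.array([.4741,-.2511,.0730]);py=-.795;pt=np.radians(20)
PX=np.array([np.cos(py)*np.cos(pt),np.sin(py)*np.cos(pt),np.sin(pt)]);PY=np.array([-np.sin(py),np.cos(py),0]);PZ=np.cross(PX,PY)
def pan(x,y,z): return PO+(x*PX+y*PY+z*PZ)/1000
# tool z=-PZ ; tool y = sgn*PY
def prot(sg):
    z=-PZ;y=sg*PY;return R.from_matrix(np.stack([np.cross(y,z),y,z],1))
E
python3 - <<'E'
from h import *
s=manip.get_state();print(s['q'].round(3), PZ)
r=R.from_quat(s['ee_rot'])
for sg in (1,-1): print(sg,(r.inv()*prot(sg)).as_rotvec())
plan(pan(-40,38,16+22+60)+[0,0,.0],prot(1),0,step=40,dang=.12)
E
```

```text
[-5.000e-03  4.780e-01  1.554e+00 -1.000e-03  1.126e+00 -1.230e-01] [-0.2395115   0.24415573  0.93969262]
1 [-0.1309852  -0.34283043 -0.64845517]
-1 [-0.44088492  0.16844887  2.45191747]
t 7.4 pos [0.5474 0.0731 0.1655] dist 265.2 ang 0.7451 rows 7 F [-0.   0.3 -0.1] op 0.301
-33.4 -17.7 2.3 -0.019 -0.049 -0.093 0; -31.5 -20.8 3.5 -0.019 -0.049 -0.093 0; -29.2 -23.7 4.6 -0.019 -0.049 -0.093 0; -26.7 -26.4 5.5 -0.019 -0.049 -0.093 0; -23.8 -28.8 6.2 -0.019 -0.049 -0.093 0
-20.7 -31.0 6.7 -0.019 -0.049 -0.093 0; -17.4 -32.9 7.1 -0.019 -0.049 -0.093 0; 0 0 0 0 0 0 0; 0 0 0 0 0 0 0; 0 0 0 0 0 0 0
```

Request:
apply_moves(
  increments="-33 -18 2 -0.019 -0.049 -0.093 0; -31 -21 3 -0.019 -0.049 -0.093 0; -29 -24 4 -0.019 -0.049 -0.093 0; -27 -26 5 -0.019 -0.049 -0.093 0; -24 -29 6 -0.019 -0.049 -0.093 0",
  squeeze=20,
)

```text
time: 7.9
tool_pos: [0.4811, -0.1055, 0.1624]
ee_rot: [0.458, 0.879, -0.049, 0.123]
contact_force: [0.4, -1.0, 0.2]
opening: -0.0
```

Run:
```python
from h import *
plan(pan(-40,38,16+22+60),prot(1),0,step=40,dang=.12)
for n in ['side','top']:
    im=grab(n)
    c=im['color'][110:310,150:430,::-1] if n=='side' else im['color'][130:290,170:400,::-1];cv2.imwrite(f'pics/{n}6.png',cv2.resize(c,None,fx=2.8,fy=2.8))
    P=cloud(im).reshape(-1,3);d=im['depth'].ravel()>0
    def sel(a,b,c,e,z0,z1):
        return P[d&(P[:,0]>a)&(P[:,0]<b)&(P[:,1]>c)&(P[:,1]<e)&(P[:,2]>z0)&(P[:,2]<z1)]
    for nm,q in dict(rim=sel(.39,.58,0.0,.18,.052,.0655),stop=sel(.36,.45,0,.18,.02,.045)).items():
        print(n,nm,len(q),cv2.minAreaRect((q[:,:2]*1000).astype(np.float32)))
```

```text
t 7.9 pos [ 0.4811 -0.1055  0.1624] dist 75.2 ang 0.1833 rows 2 F [ 0.4 -1.   0.2] op -0.0
-17.4 -31.9 9.6 -0.012 -0.041 -0.081 0; -14.4 -33.3 9.8 -0.012 -0.041 -0.081 0; 0 0 0 0 0 0 0; 0 0 0 0 0 0 0; 0 0 0 0 0 0 0
side rim 632 ((479.1092224121094, 91.30641174316406), (149.84027099609375, 132.5546112060547), 6.858732223510742)
side stop 328 ((429.7301940917969, 84.85050964355469), (39.56566619873047, 122.95166015625), 0.3053552806377411)
top rim 277 ((480.49407958984375, 95.0693588256836), (149.58489990234375, 129.96368408203125), 6.443657398223877)
top stop 9 ((410.7820129394531, 98.73468017578125), (91.04608917236328, 13.418920516967773), 83.40225219726562)
```

View pics/side6.png

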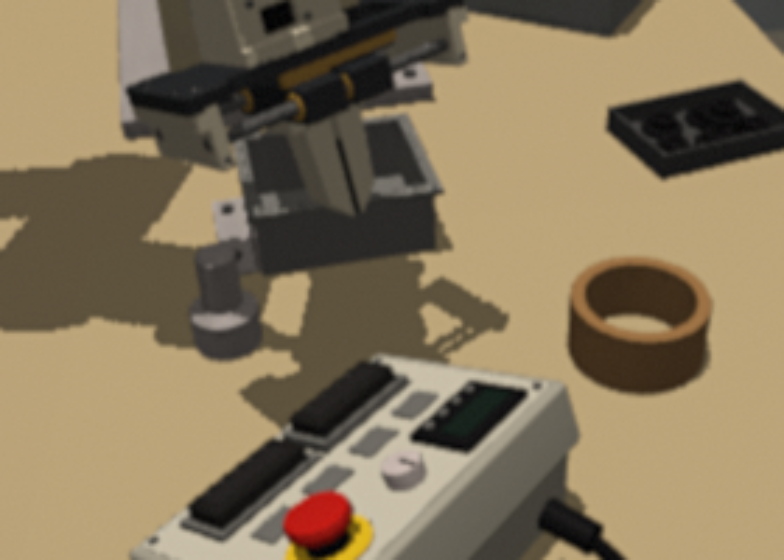

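View pics/top6.png

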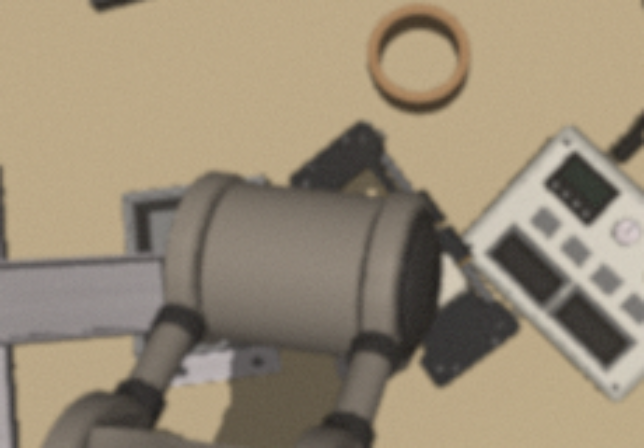

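The tray is home: against each camera's own stop fit the centre is within about 1 mm, and the angle is 6.4 to 6.9° against 6.7 to 6.9° for the stop. The closed gripper hangs clear at side crop (345,180), so I'll go on to the key.

Request:
apply_moves(
  increments="-17 -32 10 -0.012 -0.041 -0.081 0; -14 -33 10 -0.012 -0.041 -0.081 0; 0 0 10 0 0 0 0; 0 0 10 0 0 0 0; 0 0 0 0 0 0 0",
)

```text
time: 8.5
tool_pos: [0.4538, -0.1806, 0.131]
ee_rot: [0.383, 0.907, -0.068, 0.16]
contact_force: [0.2, 0.6, 0.3]
opening: 0.003
```

```bash
cat >> h.py <<'E'
def loc():
    s=manip.get_state();tip=np.array(s['tool_pos'])+R.from_quat(s['ee_rot']).apply([0,0,.022])
    d=tip-PO;r=R.from_quat(s['ee_rot'])
    print('t',round(s['time'],2),'tip panel mm',np.round([d@PX*1000,d@PY*1000,d@PZ*1000],2),'F panel',np.round([s['contact_force']@a for a in (PX,PY,PZ)],2),'rot err',(r.inv()*prot(1)).as_rotvec().round(4))
E
python3 - <<'E'
from h import *
loc()
plan(pan(-40,38,25+22),prot(1),0,step=10,dang=.12)
E
```

```text
t 8.5 tip panel mm [-40.8   34.84  54.59] F panel [-0.17  0.53  0.39] rot err [-0.0018  0.0004 -0.0045]
t 8.5 pos [ 0.4538 -0.1806  0.131 ] dist 29.8 ang 0.0049 rows 3 F [0.2 0.6 0.3] op 0.003
-0.3 1.1 9.9 -0.001 0.000 -0.002 0; -0.3 1.1 9.9 -0.001 0.000 -0.002 0; -0.3 1.0 9.9 -0.001 0.000 -0.002 0; 0 0 0 0 0 0 0; 0 0 0 0 0 0 0
```

Request:
apply_moves(
  increments="-0.3 1 9.5 0 0 -0.002 0; -0.3 1 9.5 0 0 -0.002 0; -0.3 1 7 0 0 0 0; 0 0 0 0 0 0 0; 0 0 0 0 0 0 0",
)

```text
time: 9.0
tool_pos: [0.4658, -0.1833, 0.1043]
ee_rot: [0.38, 0.909, -0.067, 0.16]
contact_force: [-0.2, 0.0, -0.1]
opening: 0.005
```

Run:
```python
from h import *
loc()
im=grab('side');c=im['color'][170:370,150:430,::-1];cv2.imwrite('pics/side7.png',cv2.resize(c,None,fx=2.8,fy=2.8))
```

```text
t 9.0 tip panel mm [-40.22  41.57  25.94] F panel [-0.15 -0.12 -0.  ] rot err [-0.     -0.0008  0.0025]
```

View pics/side7.png

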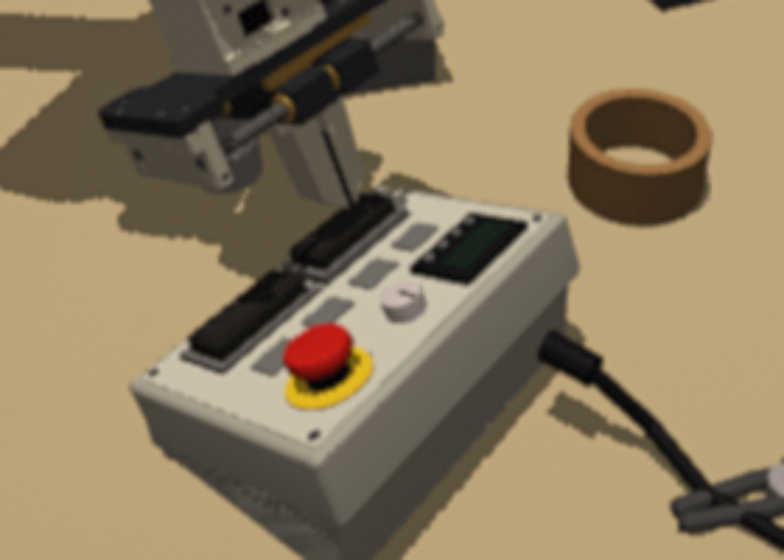

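The tips are over the left key at crop (345,200), about 3.6 mm too far left and 10 mm above it. I'll approach in small steps.

Request:
apply_moves(
  increments="0 -2 3 0 0 0 0; 0 -1 2 0 0 0 0; 0 0 0 0 0 0 0; 0 0 0 0 0 0 0; 0 0 0 0 0 0 0",
)

```text
time: 9.55
tool_pos: [0.4649, -0.1872, 0.1002]
ee_rot: [0.38, 0.908, -0.067, 0.16]
contact_force: [0.9, -0.4, -0.3]
opening: 0.004
```

```bash
python3 -c "
from h import *
loc()"
```

```text
t 9.55 tip panel mm [-39.64  38.16  21.38] F panel [ 0.72  0.37 -0.57] rot err [0.0003 0.0008 0.0018]
```

Request:
apply_moves(
  increments="0 0 3 0 0 0 0; 0 0 0 0 0 0 0; 0 0 0 0 0 0 0; 0 0 0 0 0 0 0; 0 0 0 0 0 0 0",
)

```text
time: 10.05
tool_pos: [0.4657, -0.188, 0.0973]
ee_rot: [0.38, 0.908, -0.067, 0.161]
contact_force: [0.1, -1.0, 0.3]
opening: 0.004
```

```bash
cat >> h.py <<'E'
def feel(k=3):
    for _ in range(k):
        loc(); vision.get_image('side')
    loc()
E
python3 -c "
from h import *
feel()"
```

```text
t 10.05 tip panel mm [-39.49  38.22  18.28] F panel [ 0.83 -0.69 -0.02] rot err [0.0004 0.0012 0.0017]
t 10.1 tip panel mm [-39.47  38.2   18.28] F panel [-0.07 -0.51 -0.69] rot err [0.0004 0.0012 0.0016]
t 10.15 tip panel mm [-39.44  38.21  18.29] F panel [ 0.03 -0.97  0.28] rot err [0.0005 0.0013 0.0016]
t 10.2 tip panel mm [-39.44  38.21  18.29] F panel [ 0.25 -0.53  0.21] rot err [0.0004 0.0013 0.0017]
```

Request:
apply_moves(
  increments="0 0 1.2 0 0 0 0; 0 0 0 0 0 0 0; 0 0 0 0 0 0 0; 0 0 0 0 0 0 0; 0 0 0 0 0 0 0",
)

```text
time: 10.7
tool_pos: [0.4661, -0.1883, 0.0962]
ee_rot: [0.38, 0.908, -0.067, 0.161]
contact_force: [0.4, -0.6, 0.6]
opening: 0.002
```

```bash
python3 -c "
from h import *
feel(2)"
```

```text
t 10.7 tip panel mm [-39.44  38.22  17.01] F panel [ 0.89 -0.14  0.29] rot err [0.0005 0.0013 0.0017]
t 10.75 tip panel mm [-39.46  38.23  17.  ] F panel [-0.13 -0.07  0.04] rot err [0.0005 0.0012 0.0017]
t 10.8 tip panel mm [-39.46  38.24  17.01] F panel [-0.02  0.88 -0.8 ] rot err [0.0005 0.0013 0.0017]
```

Request:
apply_moves(
  increments="0 0 1 0 0 0 0; 0 0 0 0 0 0 0; 0 0 0 0 0 0 0; 0 0 0 0 0 0 0; 0 0 0 0 0 0 0",
)

```text
time: 11.3
tool_pos: [0.4663, -0.1886, 0.0951]
ee_rot: [0.38, 0.908, -0.067, 0.161]
contact_force: [0.4, -0.5, -1.2]
opening: 0.004
```

```bash
python3 -c "
from h import *
feel(2)"
```

```text
t 11.3 tip panel mm [-39.46  38.21  15.89] F panel [ 0.2  -0.06 -1.31] rot err [0.0004 0.0012 0.0017]
t 11.35 tip panel mm [-39.45  38.21  15.9 ] F panel [ 0.35  0.29 -0.15] rot err [0.0005 0.0012 0.0016]
t 11.4 tip panel mm [-39.44  38.22  15.91] F panel [-0.18  0.28  0.03] rot err [0.0004 0.0013 0.0018]
```

Request:
apply_moves(
  increments="0 0 0.5 0 0 0 0; 0 0 0 0 0 0 0; 0 0 0 0 0 0 0; 0 0 0 0 0 0 0; 0 0 0 0 0 0 0",
)

```text
time: 11.9
tool_pos: [0.4665, -0.1887, 0.0946]
ee_rot: [0.38, 0.908, -0.067, 0.161]
contact_force: [0.2, -0.3, 0.9]
opening: 0.005
```

```bash
python3 -c "
from h import *
feel(2)"
```

```text
t 11.9 tip panel mm [-39.44  38.23  15.37] F panel [ 0.64 -0.09  0.74] rot err [0.0005 0.0013 0.0017]
t 11.95 tip panel mm [-39.46  38.21  15.37] F panel [-0.19  0.37  0.27] rot err [0.0004 0.0013 0.0017]
t 12.0 tip panel mm [-39.44  38.21  15.38] F panel [ 0.83 -0.09  0.  ] rot err [0.0005 0.0013 0.0017]
```

Request:
apply_moves(
  increments="0 0 0.5 0 0 0 0; 0 0 0 0 0 0 0; 0 0 0 0 0 0 0; 0 0 0 0 0 0 0; 0 0 0 0 0 0 0",
)

```text
time: 12.5
tool_pos: [0.4665, -0.1888, 0.0945]
ee_rot: [0.38, 0.908, -0.067, 0.161]
contact_force: [-0.9, 0.3, 2.6]
opening: 0.008
```

```bash
python3 -c "
from h import *
feel(2)"
```

```text
t 12.5 tip panel mm [-39.42  38.22  15.26] F panel [ 0.13 -0.4   2.77] rot err [0.0005 0.0016 0.0017]
t 12.55 tip panel mm [-39.41  38.25  15.27] F panel [ 0.29 -0.06  2.06] rot err [0.0005 0.0016 0.0018]
t 12.6 tip panel mm [-39.42  38.22  15.26] F panel [-0.35  0.43  3.24] rot err [0.0005 0.0016 0.0018]
```

Contact is at about 15.35 mm above the spot. I'll now press gradually.

Request:
apply_moves(
  increments="0 0 0.5 0 0 0 0; 0 0 0.5 0 0 0 0; 0 0 0.5 0 0 0 0; 0 0 0.5 0 0 0 0; 0 0 0.5 0 0 0 0",
)

```text
time: 13.1
tool_pos: [0.467, -0.1892, 0.0928]
ee_rot: [0.38, 0.908, -0.068, 0.161]
contact_force: [-2.9, 2.8, 6.3]
opening: 0.005
```

```bash
python3 -c "
from h import *
feel(2)"
```

```text
t 13.1 tip panel mm [-39.37  38.25  13.39] F panel [-1.59 -0.11  7.24] rot err [0.0005 0.0021 0.0018]
t 13.15 tip panel mm [-39.39  38.24  13.37] F panel [-0.82 -0.82  6.93] rot err [0.0005 0.0021 0.0019]
t 13.2 tip panel mm [-39.39  38.25  13.39] F panel [-1.59 -0.65  7.52] rot err [0.0005 0.0021 0.0018]
```

Travel is about 2 mm at 7.2 N, which is the peak. Now over the click.

Request:
apply_moves(
  increments="0 0 0.6 0 0 0 0; 0 0 0.6 0 0 0 0; 0 0 0.6 0 0 0 0; 0 0 0.4 0 0 0 0; 0 0 0.3 0 0 0 0",
)

```text
time: 13.7
tool_pos: [0.4673, -0.1896, 0.0913]
ee_rot: [0.38, 0.908, -0.068, 0.161]
contact_force: [-2.1, 1.9, 5.0]
opening: 0.004
```

```bash
python3 -c "
from h import *
feel(5)"
```

```text
t 13.7 tip panel mm [-39.4   38.24  11.79] F panel [-0.91 -0.16  5.7 ] rot err [0.0004 0.0028 0.0019]
t 13.75 tip panel mm [-39.42  38.22  11.74] F panel [-0.9  -0.43  5.21] rot err [0.0004 0.0028 0.0019]
t 13.8 tip panel mm [-39.39  38.23  11.74] F panel [-1.23 -1.05  4.92] rot err [0.0004 0.0028 0.0018]
t 13.85 tip panel mm [-39.39  38.24  11.72] F panel [-1.21 -0.17  4.89] rot err [0.0004 0.0028 0.0019]
t 13.9 tip panel mm [-39.37  38.24  11.72] F panel [-1.53 -0.64  5.45] rot err [0.0004 0.0028 0.0019]
t 13.95 tip panel mm [-39.39  38.22  11.7 ] F panel [-0.27 -0.13  5.58] rot err [0.0004 0.0027 0.0019]
```

Clicked: travel is about 3.65 mm and the force has dropped to 5.2 N. I'll hold here.

```bash
python3 -c "
from h import *
for i in range(11): vision.get_image('side')
loc()"
```

```text
t 14.5 tip panel mm [-39.41  38.25  11.7 ] F panel [-0.76  0.28  4.63] rot err [0.0004 0.0027 0.0019]
```

Request:
apply_moves(
  increments="0 0 -5 0 0 0 0; 0 0 -10 0 0 0 0; 0 0 -20 0 0 0 0; 0 0 -20 0 0 0 0; 0 0 -20 0 0 0 0",
)

```text
time: 15.0
tool_pos: [0.4475, -0.1701, 0.1626]
ee_rot: [0.38, 0.909, -0.067, 0.159]
contact_force: [-0.4, -0.2, -0.5]
opening: 0.002
```

```bash
python3 -c "
from h import *
loc()
plan([.30,-.32,.25],down(.2618-1.5708+1.2),0,step=40)"
```

```text
t 15.0 tip panel mm [-41.24  37.77  88.35] F panel [-0.31 -0.44 -0.42] rot err [-0.0006 -0.0028  0.0021]
t 15.0 pos [ 0.4475 -0.1701  0.1626] dist 227.8 ang 0.9477 rows 8 F [-0.4 -0.2 -0.5] op 0.002
-4.1 -26.3 -10.1 0.019 0.040 0.110 0; -6.6 -25.9 -9.8 0.019 0.040 0.110 0; -9.0 -25.2 -9.6 0.019 0.040 0.110 0; -11.3 -24.3 -9.6 0.019 0.040 0.110 0; -13.5 -23.1 -9.6 0.019 0.040 0.110 0
-15.6 -21.7 -9.8 0.019 0.040 0.110 0; -17.5 -20.1 -10.1 0.019 0.040 0.110 0; -19.2 -18.3 -10.4 0.019 0.040 0.110 0; 0 0 0 0 0 0 0; 0 0 0 0 0 0 0
```

Request:
apply_moves(
  increments="-4 -26 -12 0.019 0.04 0.11 0; -7 -26 -12 0.019 0.04 0.11 0; -9 -25 -12 0.019 0.04 0.11 0; -11 -24 -12 0.019 0.04 0.11 0; -13 -23 -12 0.019 0.04 0.11 0",
)

```text
time: 15.5
tool_pos: [0.3514, -0.2579, 0.2344]
ee_rot: [0.628, 0.775, -0.023, 0.061]
contact_force: [1.1, -0.0, -0.6]
opening: 0.001
```

Request:
apply_moves(
  increments="-16 -22 -10 0.019 0.04 0.11 0; -17 -20 -10 0.019 0.04 0.11 0; -19 -18 -10 0.019 0.04 0.11 0; 0 0 0 0 0 0 0; 0 0 0 0 0 0 0",
)

```text
time: 16.0
tool_pos: [0.2917, -0.3165, 0.2723]
ee_rot: [0.754, 0.657, 0.006, 0.001]
contact_force: [-0.7, 0.6, -0.4]
opening: 0.004
```

```bash
python3 - <<'E'
from h import *
loc()
for n in ['side','top']:
    im=grab(n)
    cv2.imwrite(f'pics/{n}8.png',im['color'][...,::-1])
    P=cloud(im).reshape(-1,3);d=im['depth'].ravel()>0
    def sel(a,b,c,e,z0,z1):
        return P[d&(P[:,0]>a)&(P[:,0]<b)&(P[:,1]>c)&(P[:,1]<e)&(P[:,2]>z0)&(P[:,2]<z1)]
    for nm,q in dict(rim=sel(.39,.58,0.0,.18,.054,.0655),punch=sel(.34,.44,-.1,0,.065,.09),tape=sel(.62,.78,-.2,-.04,.04,.055)).items():
        print(n,nm,len(q),'z',q[:,2].mean().round(4),cv2.minAreaRect((q[:,:2]*1000).astype(np.float32)))
E
python3 panel.py | grep key
```

```text
t 16.0 tip panel mm [ -15.42 -175.76  194.24] F panel [-1.02 -0.11 -0.03] rot err [-0.148  -0.3271 -0.9062]
side rim 805 z 0.0587 ((479.0946044921875, 92.22628021240234), (149.80303955078125, 135.81484985351562), 6.683706760406494)
side punch 162 z 0.0743 ((393.9190979003906, -50.55183410644531), (25.913251876831055, 25.467737197875977), 79.65481567382812)
side tape 684 z 0.0459 ((676.631591796875, -104.47808074951172), (94.74052429199219, 94.35016632080078), 51.03952407836914)
top rim 762 z 0.0601 ((480.9498291015625, 94.7423095703125), (150.67909240722656, 130.41275024414062), 6.623347759246826)
top punch 110 z 0.0768 ((394.7478332519531, -45.800880432128906), (26.848072052001953, 25.23526954650879), 44.739437103271484)
top tape 427 z 0.0475 ((678.0989990234375, -100.66268157958984), (94.31221771240234, 93.93093872070312), 30.305326461791992)
 key 1 283 med z 15.06 ((-39.031700134277344, 37.99123764038086), (26.28850746154785, 61.69629669189453), 0.5954402089118958) [-38.7  37.5  15.5]
 key -1 309 med z 12.2 ((-39.43492889404297, -38.04521179199219), (61.262977600097656, 27.489395141601562), 87.08238983154297) [-39.4 -38.1  12.7]
 key spot [ 0.4753 -0.1958  0.0592]
 key 1 482 med z 14.2 ((-40.3636474609375, 36.24498748779297), (25.87273406982422, 61.07404708862305), 1.409835696220398) [-38.7  34.5  14.5]
 key -1 560 med z 11.24 ((-39.486026763916016, -38.40324401855469), (63.429481506347656, 27.356475830078125), 88.58927154541016) [-38.3 -40.9  11.5]
 key spot [ 0.475  -0.1991  0.0602]
```

View pics/side8.png

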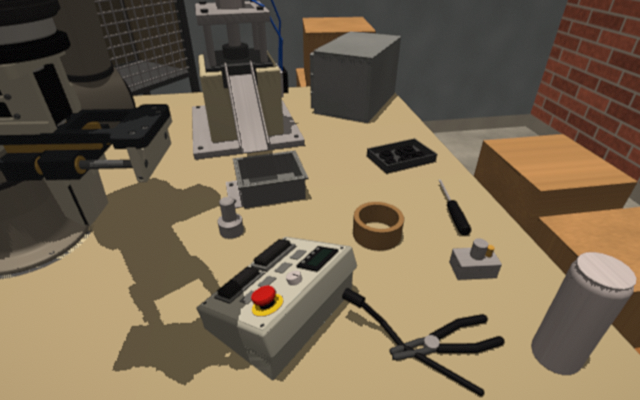

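View pics/top8.png

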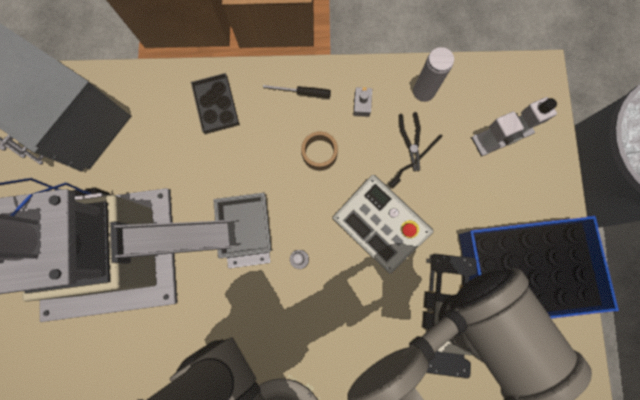

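Both views show the tray square against the stop (side (270,180), top (243,225)) with the chute mouth over its inside. The key is up, the bystanders have not moved, and the arm is clear. I'll hand in now.

```bash
python3 -c "
from h import *
print(ticket.job_done())"
```

```text
the job is handed in; nothing more can be done
None
```

The tray is home and the left key was clicked and released. I handed the job in at about 16 s; it reports no verdict.

- **Tray:** I gripped it by the far rim, turned it about 0.18 rad and drew it in until it stopped against the steel stop. In the last pictures its centre is within about 2 mm of home by each camera's own fit of the stop, its angle matches the stop's to about 0.3°, its rim is level and the chute mouth is over its inside.
- **Left key:** I felt contact about 15.35 mm above the panel face. The force peaked at about 7.2 N near 2 mm, then dropped to about 5 N at 3.65 mm. I held it there for roughly 1.1 s and let it up. The second step was not reached, and both long keys read their starting heights to within 0.6 mm afterwards.
- **Bystanders:** The tape roll and punch are where they started, to within 1 mm in both cameras. I checked the pliers only by eye, and they look unmoved. The gripper was clear of everything, reading only force noise.
- **Disagreements:** The two cameras differ by 2 to 5 mm sideways. I therefore checked the tray against the stop within each camera separately. The arm also drifted by up to 7 mm in the first moments after fast moves; I corrected that before gripping the tray and before pressing the key.

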